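Snap the test fuse into its clips

TASK

Take the long, thick fuse from the rack and press it down sideways into both spring clips of the fuse holder until it has snapped fully home at both ends, its end still clear of the brass contact stud. Then slide it along the clips until its end cap meets the stud, push it there with a light, steady force of about 8 N for half a second, and let go, leaving it in the clips. Be gentle: never push on the stud with more than 13 N nor press the fuse down with more than 25 N, and leave the other fuses and the things on the bench where they are.

Things in the scene. Friction and masses are not known exactly. Their poses are not given: they have to be found in the camera images.
- fuse: The fuse to load: white ceramic cylinder with plain metal end caps, 22 mm diameter, 110 mm long, about 100 g; the only one both long and thick. Origin at its centre, x along its axis (both ends alike). It lies level in any of the rack's three places, its centre 33.5 mm above the bench; across its middle the fingers have 15 mm either way along its axis.
- rack: Black fixed rack plate, 100 x 215 mm, 10 mm thick, with three V rests 68 mm apart along its y (y = -68, 0, 68 mm), each made of two narrow grey V ridges (8 mm thick, at x = -26 and 26 mm, tops 26 mm above the bench); fuses lie in them along the rack's x. Origin under its centre, z up.
- holder: Fixed fuse holder: black base 190 x 78 mm, 16 mm thick, with two C-shaped sprung steel clips open upwards. The fuse goes in along the holder's x; seated, its centre is at y = 0, 52 mm above the bench. Origin under the base's centre, x towards the end contact, z up.
- clip_a (a point): Centre of the clip away from the end contact (holder x = -44 mm), 52 mm above the bench. The clip is 12 mm wide along x, made of two sprung jaws; flared mouth about 25 mm wide, narrowing to 12 mm between the lips, top 69 mm above the bench.
- clip_b (a point): Centre of the like clip near the end contact (holder x = 34 mm). Pressing the fuse into both clips takes a force that rises to about 10 to 20 N in all, its centre then 66 to 63 mm above the bench, falls away sharply as the lips snap over it, and rises steeply on the rigid saddles, centre at 52 mm. Snapped in, it can be slid along x with a few N.
- seat (a point): A good place for the centre of the fuse when it is pressed in: 52 mm above the bench, on the clips' axis, at holder x = -11 mm; same axes as the holder. The fuse's end is then 7 to 19 mm clear of the stud.
- end_contact: Grey block at the holder's +x end, 30 mm wide, top 66 mm above the bench, with a rigid, round brass contact stud (12 mm diameter) that sticks out of it towards -x on the clips' axis, 52 mm above the bench. Origin at the foot of the block's inner face (holder x = 74 mm, z = 16 mm). How far the stud sticks out is set anew each time, 11 to 23 mm (tip at holder x = 51 to 63 mm), and is not measured: feel for it.
- thin_fuse: Bystander: spare fuse, 14 mm diameter, 110 mm long, in the rack; origin at its centre, x along it.
- short_fuse: Bystander: spare fuse, 22 mm diameter, 76 mm long, in the rack; origin at its centre, x along it.
- jar: Bystander: small clear jar with black lid, 34 mm diameter, 48 mm high, standing; origin under its centre.
- screwdriver: Bystander: screwdriver with black handle lying at the back of the work area; origin under its middle.
- heatsink: Bystander: finned aluminium heat sink 50 x 40 x 25 mm near the robot; origin under its centre.
- adapter: Bystander: small grey box 50 x 30 x 24 mm with a brass stub at each end, near the robot; origin under its centre.
- spool: Bystander: grey empty spool, 52 mm diameter, 34 mm high, standing; origin under its centre.
Not all that is in view belongs to the job. Leave any green or red look-alike of the fuse alone.

How it is judged:
On the way, in this order (a step that is already met when the one before it is completed fails the run):
1. the fuse lies snapped down in both clips, not yet pressing on the stud (z of fuse in the frame of seat between -0.0025 and 0.0025 m and y of fuse in the frame of seat between -0.003 and 0.003 m and angle between the x axis of fuse and the x axis of holder, either way round below 0.06 rad and x of fuse in the frame of seat above -0.01 m and contact force between fuse and end_contact below 1 N), for 0.2 s.
2. the fuse, still in both clips, is pushed steadily against the stud with at least 4 N (z of fuse in the frame of seat between -0.0025 and 0.0025 m and y of fuse in the frame of seat between -0.003 and 0.003 m and angle between the x axis of fuse and the x axis of holder, either way round below 0.06 rad and contact force between fuse and end_contact above 4 N), for 0.3 s.
At the end, for the whole second after the job is handed in: The fuse is at rest and let go, down in both clips: centre within 2.5 mm of seat height, within 3 mm sideways, in line with the holder within 0.06 rad, and its end cap within the reach of the stud's tip (fuse centre 4.5 to 21.5 mm from the seat point towards the stud) (z of fuse in the frame of seat between -0.0025 and 0.0025 m and y of fuse in the frame of seat between -0.003 and 0.003 m and angle between the x axis of fuse and the x axis of holder, either way round below 0.06 rad and x of fuse in the frame of seat between 0.0045 and 0.0215 m and linear speed of fuse below 0.02 m/s); the robot touches nothing.
It fails at once if the fuse presses on the stud with more than 13 N (contact force between fuse and end_contact above 13 N).
It fails at once if the fuse is pressed too hard into the holder: its contact forces there, squeeze of the clips included, add up to more than 45 N (some 27 N of push) (contact force between fuse and holder above 45 N).
It fails at once if another fuse or thing on the bench is moved by more than 20 mm (distance of any of thin_fuse, short_fuse, jar, screwdriver, heatsink, adapter, spool from where it was at the start of the episode above 0.02 m).
It also fails if it takes over 67 s, if anything falls off the work surface, if the arm or the gripper's body presses on something with over 40 N, if the wrist force passes 120 N, or if a joint passes its speed limit or range.

ROBOT

A 7-joint arm with a two-finger parallel gripper is mounted at the origin on the work surface. World frame = base frame: x ahead of the robot, y to its left, z up, the work surface at z = 0. Lengths are in m, angles in rad, forces in N, time in s.
With the tool pointing down it reaches from about 0.425 to 0.925 m from the base axis. Payload 6.8 kg.
Tool frame: the origin (TCP) lies at the very end of the fingers, on their centre line; the grasp point (between the pads) lies 19 mm behind it; z points along the fingers, y is the direction in which the jaws open and shut (so a half turn about z gives the same grasp; the last joint's range is limited). The gripper opens to 85 mm and grips with 20 to 120 N. Pads are 22 mm wide; open, the fingers measure 114 mm over their backs; the gripper's body (76 mm by 85 mm) begins 54 mm behind the grasp point. The pads swing forward as they close: fully open they stand 13 mm farther back than shut.
Start: joints at [1.061, 0.477, 0.022, 1.555, -0.011, 1.109, -0.083], TCP at [0.264, -0.621, 0.231] pointing down, gripper open.
Joint ranges: [-2.96, 2.96], [-0.34, 2.1], [-1.41, 1.46], [0.24, 2.44], [-1.37, 4.51], [0.17, 1.92], [-2.96, 2.96]. Speed limits (rad/s): [2.39, 2.39, 3.14, 3.14, 3.14, 3.14, 3.14].

INTERFACE

Orientations are given as a rotation vector (axis times angle).
In Python, from bench import monitor, viewer, job gives the robot as it stands. The module is installed in compiled form; this text tells all that it offers.
- The arm moves only by the tool drive_tool, never from a script. Its argument "commands" is a list of rows, each an object with "linear": the shift along the tool's x, y, z in m, a list of three; "dr": the turn, a rotation vector about the tool's x, y, z in degrees, a list of three; "jaw": the closure, from 0 (fully open) to 1 (shut). A call has 1 to 8 rows; each row shifts and turns the pose as measured when the row begins, along the tool's axes as they then stand; what a row does not reach is not made up. A row lasts 1/8 s, in which the tool goes at most 62.5 mm and 10.7 degrees, less where a joint would pass 70% of its speed; a pose out of reach is approached as far as the arm can. A call is refused whole if a number of a shift passes 0.0625 or a number of a turn 10.7, either way. A call with a gripper value outside its range is refused whole. The fingers move at their own pace and stop on an object; "force" is the grip in N (left out, the last holds). Time passes only in rows, so rows that do not move let the fingers close. It gives the time, the measured TCP pose, the force and the opening at its end, in the units of the state.
- monitor.get_obs(): the state, without advancing time (a new reading comes with each control period).
- viewer.grab_frame(name): name is "scene" or "top" or "wrist"; returns the picture (420x560x3 uint8, red, green, blue); there is no depth.
- viewer.calibration(name): a dict with "K" (3x3 intrinsics, pixels), "R" (3x3) and "t" (3): a world point X has camera coordinates R X + t. Camera axes: x right, y down, z forward; pixel columns grow to the right and rows downward; lengths in m; the calibration is good to about 2 mm. A picture is of the moment at which its call begins: read the wrist's pose just before it. calibration takes no time and is no camera call; for the wrist camera it gives the pose at the moment of the call.
- job.hand_in(): hands the job in, once; it reports no verdict.
The state is a dict: "clock": time; "joints": joint angles; "qvel": joint speeds; "tau": joint torques, N m; "tcp_pos": TCP position; "orientation": TCP orientation; "contact_force": force on the tool from outside, world axes, zero at the start; "moment": the same for the moment, N m; "grip_width": finger opening in m.
Only numpy, scipy, OpenCV 4.12 (cv2) and the standard library are available. Lean on these libraries where they do the work, as an engineer would, in place of code of your own. Each camera call takes 0.05 s, during which the arm holds its last target.

## Working session

There is one attempt and no reset: what is moved stays moved. The work goes in short steps, Python scripts to look and compute and a tool call to move; the robot and the scene stay as the last step left them, time stands still between calls to the robot, and variables do not carry over. Pictures are saved under pics/ and viewed, and the job is handed in when it is done.

Besides the shell and the picture viewer there is one more tool, called after "Call:" by a JSON object that holds its "method" and its "body", one argument or row to a line. drive_tool: Moves the arm, as the interface text tells. Its arguments: {"type":"object","properties":{"commands":{"type":"array"},"force":{"type":"number"}},"required":["commands"]}

```bash
mkdir -p pics
python3 - <<'E'
from bench import monitor, viewer, job
import cv2
o=monitor.get_obs(); print(o)
for n in ("scene","top","wrist"):
    c=viewer.calibration(n); print(n,c)
    cv2.imwrite(f"pics/{n}0.png",viewer.grab_frame(n)[:,:,::-1])
E
```

```text
{'clock': 0.0, 'joints': array([ 1.06088824,  0.47781045,  0.02231322,  1.55648275, -0.01148443,
        1.10929915, -0.08309087]), 'qvel': array([ 0.00010536,  0.00178005,  0.00035442,  0.00095735,  0.00099284,
       -0.00147462,  0.00189677]), 'tau': array([-7.36893326e-04, -5.96445608e+01,  1.60724223e+00, -2.81193835e+01,
        1.23265429e-02,  9.34201526e-03,  2.18103219e-05]), 'tcp_pos': array([ 0.26373799, -0.62067993,  0.23030506]), 'orientation': array([-3.07662091e+00, -6.26655753e-01,  8.02891032e-04]), 'contact_force': array([-0.11588618, -0.12658116, -0.50345536]), 'moment': array([ 0.04506507, -0.02462985, -0.0298438 ]), 'grip_width': 0.08530972712415999}
scene {'K': array([[399.82349011,   0.        , 277.17958688],
       [  0.        , 399.82349011, 212.86067332],
       [  0.        ,   0.        ,   1.        ]]), 'R': array([[ 0.53401596,  0.84531476, -0.01642902],
       [ 0.67768918, -0.43957794, -0.58949861],
       [-0.50553371,  0.3036679 , -0.8076023 ]]), 't': array([-0.25315903, -0.34558673,  1.18152704])}
top {'K': array([[546.35798096,   0.        , 287.89583772],
       [  0.        , 546.35798096, 209.6311452 ],
       [  0.        ,   0.        ,   1.        ]]), 'R': array([[ 1.06274117e-02, -9.99942381e-01,  1.51398625e-03],
       [-9.92893915e-01, -1.07319453e-02, -1.18517927e-01],
       [ 1.18527346e-01, -2.43688931e-04, -9.92950758e-01]]), 't': array([-0.05984743,  0.55636051,  1.37149917])}
wrist {'K': array([[320.62335906,   0.        , 283.11953279],
       [  0.        , 320.62335906, 206.28548624],
       [  0.        ,   0.        ,   1.        ]]), 'R': array([[ 0.39156676, -0.92014644, -0.00245154],
       [-0.87273495, -0.37223247,  0.31587449],
       [-0.29156333, -0.12154641, -0.94879782]]), 't': array([-0.67311169, -0.04252139,  0.38020519])}
```

View pics/scene0.png

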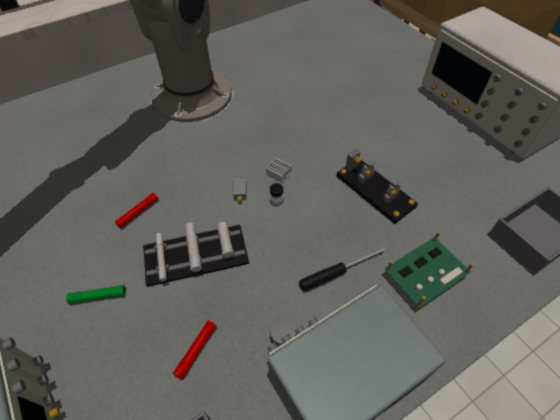

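View pics/top0.png

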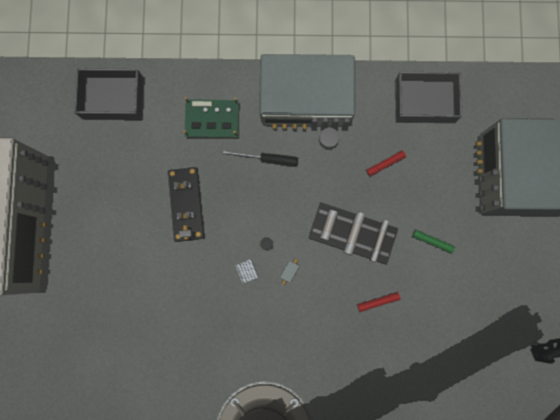

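View pics/wrist0.png

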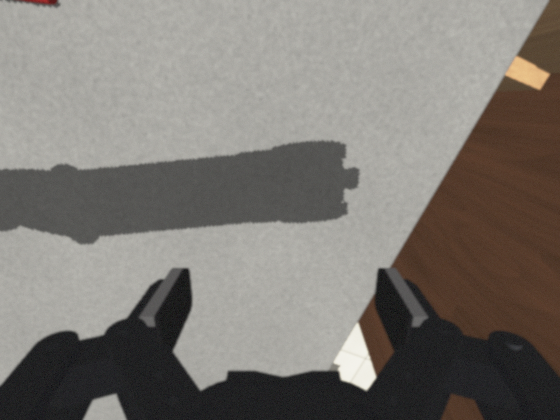

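Run:
```python
import cv2,numpy as np
a=cv2.imread("pics/top0.png")
r=cv2.resize(a[190:275,300:410],None,fx=4,fy=4,interpolation=cv2.INTER_CUBIC)
h=cv2.resize(a[160:250,155:215],None,fx=4,fy=4,interpolation=cv2.INTER_CUBIC)
H=max(r.shape[0],h.shape[0]); 
p=lambda x:cv2.copyMakeBorder(x,0,H-x.shape[0],0,0,cv2.BORDER_CONSTANT)
cv2.imwrite("pics/crop0.png",np.hstack([p(r),p(h)]))
s=cv2.imread("pics/scene0.png")
r=cv2.resize(s[215:290,135:255],None,fx=3,fy=3,interpolation=cv2.INTER_CUBIC)
h=cv2.resize(s[145:225,330:420],None,fx=4,fy=4,interpolation=cv2.INTER_CUBIC)
H=max(r.shape[0],h.shape[0]); cv2.imwrite("pics/crop1.png",np.hstack([p(r),p(h)]))
```

```text
(no output)
```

View pics/crop0.png

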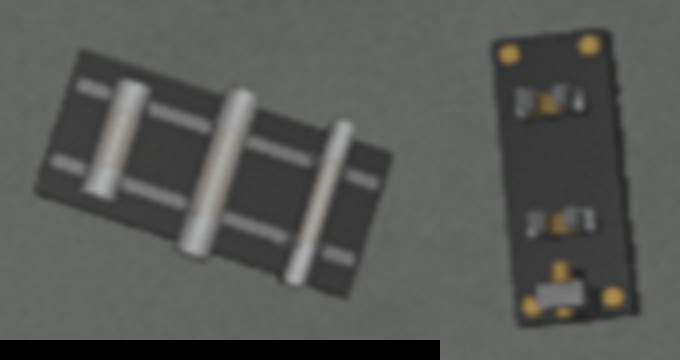

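View pics/crop1.png

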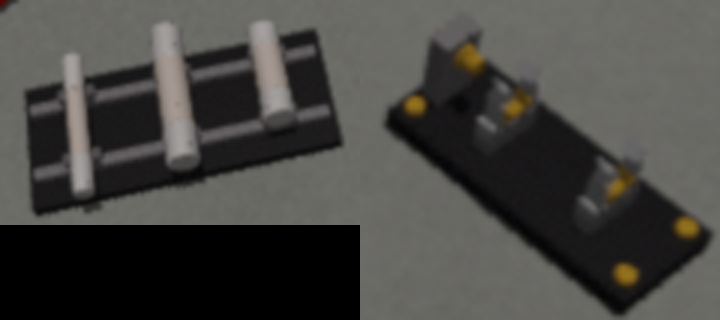

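Candidates (top view): short thick at (329,224), long thick at (354,233), long thin at (381,240), and red (386,163), (379,301) and green (434,241) look-alikes. The crop confirms the middle one is both long and thick. The holder is at (186,204), with the end contact at its lower end, towards the robot.

```bash
cat > h.py <<'E'
import cv2,numpy as np
from scipy.spatial.transform import Rotation as Ro
def ray(c,uv,z):
    d=c["R"].T@np.linalg.inv(c["K"])@np.array([uv[0],uv[1],1.]); o=-c["R"].T@c["t"]
    return o+d*(z-o[2])/d[2]
def blobs(m,amin):
    cs,_=cv2.findContours(m,cv2.RETR_EXTERNAL,cv2.CHAIN_APPROX_NONE)
    return [c for c in cs if cv2.contourArea(c)>amin]
E
python3 - <<'E'
from h import *
from bench import viewer
for n,roi in (("top",(300,190,110,85)),("scene",(135,215,120,75))):
    a=cv2.imread(f"pics/{n}0.png"); c=viewer.calibration(n)
    x,y,w,h=roi
    g=a.max(2); m=np.zeros_like(g); m[y:y+h,x:x+w]=(g[y:y+h,x:x+w]>135)*255
    for b in blobs(m,30):
        r=cv2.minAreaRect(b); p=cv2.boxPoints(r)
        e=[(p[i]+p[(i+1)%4])/2 for i in range(4)]
        L=[np.linalg.norm(e[0]-e[2]),np.linalg.norm(e[1]-e[3])]; i=int(np.argmax(L))
        A,B=ray(c,e[i],.037),ray(c,e[i+2],.037)
        print(n,np.round(r[0],1),np.round(r[1],1),"A",A.round(4),"B",B.round(4),"mid",((A+B)/2).round(4),"len",np.linalg.norm(A-B).round(4),"ang",np.degrees(np.arctan2(*(A-B)[1::-1])).round(1))
a=cv2.imread("pics/top0.png"); c=viewer.calibration("top")
g=a.max(2)
for n,(x,y,w,h),z in (("rack",(300,190,110,85),.01),("holder",(155,160,60,90),.016)):
    m=np.zeros_like(g); m[y:y+h,x:x+w]=(g[y:y+h,x:x+w]<66)*255
    m=cv2.morphologyEx(m,cv2.MORPH_CLOSE,np.ones((13,13)))
    b=max(blobs(m,30),key=cv2.contourArea); r=cv2.minAreaRect(b); p=cv2.boxPoints(r)
    P=np.array([ray(c,q,z) for q in p]); print(n,r,p.round(1).tolist()); print(P.round(4),P.mean(0).round(4),[np.linalg.norm(P[i]-P[i-1]).round(4) for i in range(4)],[np.degrees(np.arctan2(*(P[i]-P[i-1])[1::-1])).round(1) for i in range(4)])
E
```

```text
top [379.5 240. ] [ 3.2 42.1] A [ 0.5325 -0.3051  0.037 ] B [ 0.4301 -0.2712  0.037 ] mid [ 0.4813 -0.2881  0.037 ] len 0.1078 ang -18.3
top [354.2 232.6] [ 4.4 42.1] A [ 0.5509 -0.2408  0.037 ] B [ 0.4485 -0.2065  0.037 ] mid [ 0.4997 -0.2236  0.037 ] len 0.108 ang -18.5
top [328.7 224.4] [ 5.1 28.8] A [ 0.5547 -0.1706  0.037 ] B [ 0.4847 -0.1466  0.037 ] mid [ 0.5197 -0.1586  0.037 ] len 0.074 ang -19.0
scene [160. 255.] [44.4  4.7] A [ 0.4292 -0.2713  0.037 ] B [ 0.5315 -0.3052  0.037 ] mid [ 0.4804 -0.2882  0.037 ] len 0.1078 ang 161.7
scene [192.  244.3] [43.6  7.3] A [ 0.4407 -0.2052  0.037 ] B [ 0.5445 -0.2386  0.037 ] mid [ 0.4926 -0.2219  0.037 ] len 0.109 ang 162.2
scene [224.2 236.5] [29.6  7.1] A [ 0.4773 -0.1449  0.037 ] B [ 0.5488 -0.1681  0.037 ] mid [ 0.513  -0.1565  0.037 ] len 0.0752 ang 162.1
rack ((353.01055908203125, 233.23361206054688), (82.23668670654297, 37.70049285888672), 18.778034210205078) [[308.0, 237.8000030517578], [320.1000061035156, 202.1999969482422], [398.0, 228.60000610351562], [385.8999938964844, 264.29998779296875]]
[[ 0.4865 -0.1069  0.01  ]
 [ 0.5804 -0.1381  0.01  ]
 [ 0.513  -0.3411  0.01  ]
 [ 0.4202 -0.3085  0.01  ]] [ 0.5    -0.2237  0.01  ] [np.float64(0.2122), np.float64(0.0989), np.float64(0.2138), np.float64(0.0984)] [np.float64(71.8), np.float64(-18.4), np.float64(-108.4), np.float64(160.7)]
holder ((186.098388671875, 204.08197021484375), (72.4285888671875, 30.42000961303711), 84.80557250976562) [[167.6999969482422, 169.39999389648438], [198.0, 166.60000610351562], [204.5, 238.8000030517578], [174.1999969482422, 241.5]]
[[0.662  0.2628 0.016 ]
 [0.6702 0.1835 0.016 ]
 [0.4808 0.1608 0.016 ]
 [0.4729 0.2389 0.016 ]] [0.5715 0.2115 0.016 ] [np.float64(0.1906), np.float64(0.0797), np.float64(0.1907), np.float64(0.0784)] [np.float64(7.2), np.float64(-84.1), np.float64(-173.2), np.float64(95.8)]
```

```bash
cat >> h.py <<'E'
def plan(pos,yaw):
    from bench import monitor
    o=monitor.get_obs(); R=Ro.from_rotvec(o["orientation"])
    y=np.radians(yaw); T=Ro.from_matrix(np.array([[np.cos(y),np.sin(y),0],[np.sin(y),-np.cos(y),0],[0,0,-1]]))
    x=R.as_matrix()[:,0]
    print("t",round(o["clock"],2),"tcp",o["tcp_pos"].round(4),"toolx yaw",np.degrees(np.arctan2(x[1],x[0])).round(2),"F",o["contact_force"].round(1),"w",round(o["grip_width"],4))
    print("lin(tool mm)",(R.inv().apply(np.array(pos)-o["tcp_pos"])*1e3).round(1),"turn deg",np.degrees((R.inv()*T).as_rotvec()).round(2), "j",o["joints"].round(2))
E
python3 -c "
from h import *
plan((.499,-.2235,.13),-18.4)"
```

```text
t 0.15 tcp [ 0.2638 -0.6208  0.2305] toolx yaw 23.02 F [-0.2 -0.7 -0.2] w 0.0854
lin(tool mm) [ 371.9 -273.6  100.9] turn deg [-8.000e-02  4.000e-02  4.142e+01] j [ 1.06  0.48  0.02  1.56 -0.01  1.11 -0.08]
```

Call:
{"method": "drive_tool", "body": {
  "commands": [
    {"linear": [0.0465, -0.0342, 0.005], "dr": [0, 0, 0], "jaw": 0.0},
    {"linear": [0.0465, -0.0342, 0.005], "dr": [0, 0, 0], "jaw": 0.0},
    {"linear": [0.0465, -0.0342, 0.005], "dr": [0, 0, 0], "jaw": 0.0},
    {"linear": [0.0465, -0.0342, 0.005], "dr": [0, 0, 0], "jaw": 0.0},
    {"linear": [0.0465, -0.0342, 0.005], "dr": [0, 0, 0], "jaw": 0.4},
    {"linear": [0.0465, -0.0342, 0.005], "dr": [0, 0, 0], "jaw": 0.4},
    {"linear": [0.0465, -0.0342, 0.005], "dr": [0, 0, 0], "jaw": 0.4},
    {"linear": [0.0465, -0.0342, 0.005], "dr": [0, 0, 0], "jaw": 0.4}
  ],
  "force": 30
}}

```text
clock: 1.15
tcp_pos: [0.5029, -0.2174, 0.1875]
orientation: [3.081, 0.61, -0.004]
contact_force: [0.4, -0.3, 0.4]
grip_width: 0.0513
```

Call:
{"method": "drive_tool", "body": {
  "commands": [
    {"linear": [0, 0, 0], "dr": [0, 0, 10.4], "jaw": 0.4},
    {"linear": [0, 0, 0], "dr": [0, 0, 10.4], "jaw": 0.4},
    {"linear": [0, 0, 0], "dr": [0, 0, 10.4], "jaw": 0.4},
    {"linear": [0, 0, 0], "dr": [0, 0, 10.2], "jaw": 0.4}
  ]
}}

```text
clock: 1.65
tcp_pos: [0.5053, -0.2098, 0.1861]
orientation: [-3.094, 0.534, 0.006]
contact_force: [-0.4, 0.6, 1.2]
grip_width: 0.0513
```

```bash
python3 -c "
from h import *
from bench import viewer
plan((.499,-.2235,.13),-18.4)
cv2.imwrite('pics/w1.png',viewer.grab_frame('wrist')[:,:,::-1])
c=viewer.calibration('wrist'); np.savez('w1.npz',**c)"
```

```text
t 1.65 tcp [ 0.5053 -0.2098  0.1861] toolx yaw -19.6 F [-0.4  0.6  1.2] w 0.0513
lin(tool mm) [-1.1 15.1 56.1] turn deg [-0.06  0.25 -1.2 ] j [ 0.3   0.32 -0.02  1.91  0.01  0.92 -1.64]
```

View pics/w1.png

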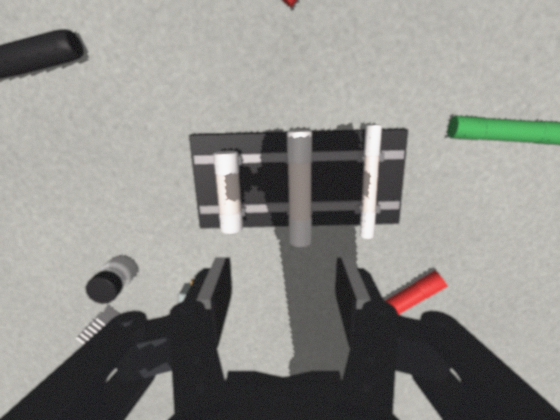

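```bash
python3 -c "
from h import *
c=dict(np.load('w1.npz')); a=cv2.imread('pics/w1.png'); g=a.max(2).astype(int)
for v in (143,150,175,190,200,222,228): print(v,g[v,284:318])
print(g[122:140,300],g[236:256,300])
for uv in ((300,130),(300,188),(300,246)): print(ray(c,uv,.0335).round(4))
for b in ((300.0,143),(300.0,222)): print(ray(c,b,.0335).round(4))
"
```

```text
143 [ 32  36  57  86 110 121 124 128 129 133 137 140 143 143 144 145 146 142
 142 140 140 136 136 131 128 125 117  93  64  41  37  36  35  36]
150 [ 37  41  54  89 109 121 126 124 131 134 139 141 143 144 149 142 145 142
 141 137 135 133 132 130 128 125 115  92  66  43  41  40  42  41]
175 [ 29  32  38  52  80 106 121 130 134 140 139 140 139 141 142 141 146 144
 145 144 143 139 140 136 131 125 102  72  43  34  36  32  33  30]
190 [ 33  31  33  44  65  97 121 129 134 136 138 140 143 140 142 143 144 143
 144 145 141 140 140 136 132 123 104  71  39  32  35  28  29  39]
200 [ 33  32  32  39  64  94 114 128 130 136 137 138 141 140 143 145 143 144
 142 143 144 141 137 136 131 123 106  72  49  34  39  38  39  33]
222 [ 30  33  28  43  61  90 111 119 125 129 129 135 139 144 142 144 145 141
 141 139 137 136 133 134 130 128 111  84  53  39  34  33  37  30]
228 [ 94  94  92  93  98 104 116 121 126 131 130 138 138 143 144 142 142 141
 142 140 139 132 132 131 131 127 120 108  97  96  94  93  91  94]
[184 186 186 185 176 154 118 105 118 165 229 246 247 244 213 159 145 146] [141 141 140 140 142 142 142 141 143 139 127 112  98  99  95  96  92  91
  94  96]
[ 0.5501 -0.242   0.0335]
[ 0.4992 -0.2244  0.0335]
[ 0.4418 -0.2046  0.0335]
[ 0.5392 -0.2382  0.0335]
[ 0.4664 -0.2131  0.0335]
```

Call:
{"method": "drive_tool", "body": {
  "commands": [
    {"linear": [-0.001, 0.0155, 0.03], "dr": [0, 0.2, -1.2], "jaw": 0.4},
    {"linear": [0, 0, 0.03], "dr": [0, 0, 0], "jaw": 0.4},
    {"linear": [0, 0, 0.03], "dr": [0, 0, 0], "jaw": 0.4},
    {"linear": [0, 0, 0], "dr": [0, 0, 0], "jaw": 0.4}
  ]
}}

```text
clock: 2.2
tcp_pos: [0.4993, -0.2241, 0.0943]
orientation: [-3.101, 0.495, -0.001]
contact_force: [0.3, 0.5, 0.1]
grip_width: 0.0513
```

```bash
python3 -c "
from h import *
plan((.499,-.224,.0155),-18.4)"
```

```text
t 2.2 tcp [ 0.4993 -0.2241  0.0943] toolx yaw -18.12 F [0.3 0.5 0.1] w 0.0513
lin(tool mm) [-0.4  0.  78.8] turn deg [-0.06 -0.03  0.28] j [ 0.33  0.44 -0.03  1.98  0.02  0.72 -1.59]
```

Call:
{"method": "drive_tool", "body": {
  "commands": [
    {"linear": [0, 0, 0.03], "dr": [0, 0, 0.3], "jaw": 0.4},
    {"linear": [0, 0, 0.03], "dr": [0, 0, 0], "jaw": 0.4},
    {"linear": [0, 0, 0.016], "dr": [0, 0, 0], "jaw": 0.4},
    {"linear": [0, 0, 0.002], "dr": [0, 0, 0], "jaw": 0.4}
  ]
}}

```text
clock: 2.7
tcp_pos: [0.5036, -0.2255, 0.0192]
orientation: [3.102, -0.495, 0.013]
contact_force: [-0.0, -0.7, -0.4]
grip_width: 0.0512
```

```bash
python3 -c "
from h import *
plan((.499,-.224,.0155),-18.4)"
```

```text
t 2.7 tcp [ 0.5036 -0.2255  0.0192] toolx yaw -18.13 F [-0.  -0.7 -0.4] w 0.0512
lin(tool mm) [-4.9  0.   3.7] turn deg [-0.08 -0.47  0.27] j [ 0.33  0.57 -0.03  2.    0.02  0.56 -1.6 ]
```

Call:
{"method": "drive_tool", "body": {
  "commands": [
    {"linear": [-0.005, 0, 0.0035], "dr": [0, -0.5, 0.3], "jaw": 0.4},
    {"linear": [0, 0, 0], "dr": [0, 0, 0], "jaw": 0.4}
  ]
}}

```text
clock: 2.95
tcp_pos: [0.4998, -0.2243, 0.0173]
orientation: [-3.1, 0.503, -0.003]
contact_force: [-0.3, -0.9, 0.3]
grip_width: 0.0515
```

```bash
python3 -c "
from h import *
plan((.499,-.224,.0155),-18.4)"
```

```text
t 2.95 tcp [ 0.4998 -0.2243  0.0173] toolx yaw -18.42 F [-0.3 -0.9  0.3] w 0.0515
lin(tool mm) [-0.9 -0.   1.8] turn deg [-0.07 -0.09 -0.02] j [ 0.33  0.57 -0.02  2.01  0.02  0.56 -1.6 ]
```

Call:
{"method": "drive_tool", "body": {
  "commands": [
    {"linear": [-0.001, 0, 0.002], "dr": [0, 0, 0], "jaw": 0.4},
    {"linear": [0, 0, 0], "dr": [0, 0, 0], "jaw": 1.0},
    {"linear": [0, 0, 0], "dr": [0, 0, 0], "jaw": 1.0},
    {"linear": [0, 0, 0], "dr": [0, 0, 0], "jaw": 1.0},
    {"linear": [0, 0, 0], "dr": [0, 0, 0], "jaw": 1.0}
  ],
  "force": 70
}}

```text
clock: 3.58
tcp_pos: [0.4998, -0.2242, 0.0167]
orientation: [-3.101, 0.502, -0.006]
contact_force: [0.1, 0.3, 0.3]
grip_width: 0.0203
```

```bash
python3 -c "
from h import *
plan((.499,-.224,.0155),-18.4)"
```

```text
t 3.58 tcp [ 0.4998 -0.2242  0.0167] toolx yaw -18.4 F [0.1 0.3 0.3] w 0.0203
lin(tool mm) [-0.8  0.1  1.2] turn deg [-0.08 -0.23  0.01] j [ 0.33  0.57 -0.02  2.01  0.02  0.56 -1.6 ]
```

Call:
{"method": "drive_tool", "body": {
  "commands": [
    {"linear": [0, 0, -0.015], "dr": [0, 0, 0], "jaw": 1.0},
    {"linear": [0, 0, -0.03], "dr": [0, 0, 0], "jaw": 1.0},
    {"linear": [0, 0, -0.05], "dr": [0, 0, 0], "jaw": 1.0},
    {"linear": [0, 0, -0.05], "dr": [0, 0, 0], "jaw": 1.0},
    {"linear": [0, 0, 0], "dr": [0, 0, 0], "jaw": 1.0}
  ]
}}

```text
clock: 4.2
tcp_pos: [0.4987, -0.2242, 0.1687]
orientation: [-3.1, 0.503, -0.006]
contact_force: [-0.2, -0.5, -1.6]
grip_width: 0.0203
```

```bash
python3 -c "
from h import *
from bench import viewer
plan((.5824,.2128,.14),6.8)
cv2.imwrite('pics/w2.png',viewer.grab_frame('wrist')[:,:,::-1])
c=viewer.calibration('wrist'); np.savez('w2.npz',**c)"
```

```text
t 4.2 tcp [ 0.4987 -0.2242  0.1687] toolx yaw -18.42 F [-0.2 -0.5 -1.6] w 0.0203
lin(tool mm) [ -58.8 -441.    29.2] turn deg [ -0.03  -0.22 -25.22] j [ 0.33  0.34 -0.02  1.93  0.01  0.87 -1.59]
```

View pics/w2.png

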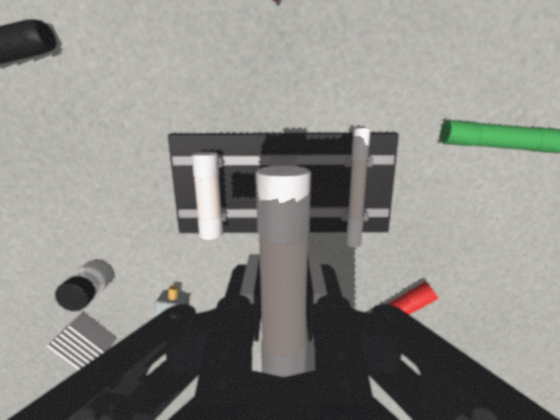

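Call:
{"method": "drive_tool", "body": {
  "commands": [
    {"linear": [-0.014, -0.054, -0.004], "dr": [0, 0, 0], "jaw": 1.0},
    {"linear": [-0.015, -0.054, -0.004], "dr": [0, 0, 0], "jaw": 1.0},
    {"linear": [-0.015, -0.054, -0.004], "dr": [0, 0, 0], "jaw": 1.0},
    {"linear": [-0.019, -0.054, -0.004], "dr": [0, 0, 0], "jaw": 1.0},
    {"linear": [-0.019, -0.054, -0.004], "dr": [0, 0, 0], "jaw": 1.0},
    {"linear": [-0.019, -0.054, -0.004], "dr": [0, 0, 0], "jaw": 1.0},
    {"linear": [-0.019, -0.05, -0.004], "dr": [0, 0, 0], "jaw": 1.0},
    {"linear": [-0.015, -0.01, 0], "dr": [0, 0, 0], "jaw": 1.0}
  ]
}}

```text
clock: 5.25
tcp_pos: [0.4846, 0.1925, 0.1867]
orientation: [3.095, -0.512, -0.025]
contact_force: [0.3, -0.0, -0.4]
grip_width: 0.0198
```

Call:
{"method": "drive_tool", "body": {
  "commands": [
    {"linear": [0, 0, 0], "dr": [0, 0, -8.5], "jaw": 1.0},
    {"linear": [0, 0, 0], "dr": [0, 0, -8.5], "jaw": 1.0},
    {"linear": [0, 0, 0], "dr": [0, 0, -8.3], "jaw": 1.0},
    {"linear": [0, 0, 0], "dr": [0, 0, 0], "jaw": 1.0}
  ]
}}

```text
clock: 5.75
tcp_pos: [0.4788, 0.1935, 0.181]
orientation: [3.131, 0.207, -0.044]
contact_force: [1.0, 0.9, -1.2]
grip_width: 0.0196
```

```bash
python3 -c "
from h import *
from bench import viewer
plan((.5824,.2128,.14),6.8)
c=viewer.calibration('wrist'); np.savez('w3.npz',**c)
cv2.imwrite('pics/w3.png',viewer.grab_frame('wrist')[:,:,::-1])"
```

```text
t 5.75 tcp [0.4788 0.1935 0.181 ] toolx yaw 7.58 F [ 1.   0.9 -1.2] w 0.0196
lin(tool mm) [106.4  -5.5  38.1] turn deg [0.13 1.61 0.78] j [-0.24  0.31 -0.31  1.95  0.1   0.93 -2.04]
```

View pics/w3.png

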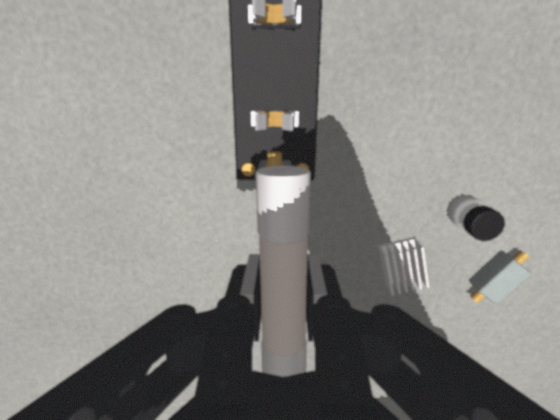

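```bash
python3 -c "
import cv2
a=cv2.imread('pics/w3.png')
cv2.imwrite('pics/w3c.png',cv2.resize(a[0:190,220:330],None,fx=3.1,fy=3.1,interpolation=cv2.INTER_CUBIC))
"
```

```text
(no output)
```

View pics/w3c.png

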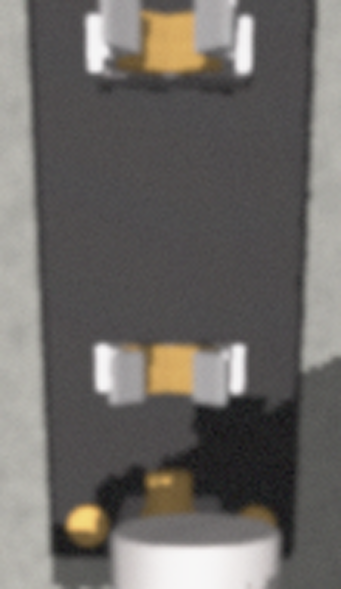

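```bash
python3 -c "
from h import *
c=dict(np.load('w3.npz')); print('cam',(-c['R'].T@c['t']).round(4))
P={}
for n,uvs in dict(b=((250.6,118.5),(299.4,118.5)),a=((247.4,14.4),(301.3,14.4))).items():
    A,B=[ray(c,u,.069) for u in uvs]; P[n]=(A+B)/2; print(n,P[n].round(4),np.linalg.norm(A-B).round(4))
d=P['a']-P['b']; print('dist',np.linalg.norm(d).round(4),'ang',np.degrees(np.arctan2(d[1],d[0])).round(2))
u=d/np.linalg.norm(d); print('centre from b',(P['b']+.034*u).round(4),'from a',(P['a']-.044*u).round(4))
a=cv2.imread('pics/w3.png'); g=a.max(2).astype(int)
L=[];Rr=[]
for v in range(30,100,5):
    row=cv2.GaussianBlur(g[v:v+1].astype(np.float32),(5,1),0)[0]
    d=np.diff(row); i=222+np.argmin(d[222:260]); j=295+np.argmax(d[295:335]); L.append(ray(c,(i+.5,v),.016)); Rr.append(ray(c,(j+.5,v),.016))
L=np.array(L);Rr=np.array(Rr)
for n,Q in(('L',L),('R',Rr),('M',(L+Rr)/2)):
    p=np.polyfit(Q[:,0],Q[:,1],1); print(n,np.degrees(np.arctan(p[0])).round(2),'y at x=.5715',np.polyval(p,.5715).round(4))
"
```

```text
cam [0.5619 0.2053 0.3208]
b [0.5405 0.2084 0.069 ] 0.0371
a [0.609  0.2174 0.069 ] 0.037
dist 0.0691 ang 7.49
centre from b [0.5742 0.2128 0.069 ] from a [0.5654 0.2116 0.069 ]
L 7.19 y at x=.5715 0.2522
R 7.16 y at x=.5715 0.1748
M 7.17 y at x=.5715 0.2135
```

```bash
python3 -c "
from h import *
from bench import monitor
o=monitor.get_obs(); R=Ro.from_rotvec(o['orientation'])
c=dict(np.load('w3.npz')); a=cv2.imread('pics/w3.png'); g=a.max(2).astype(int)
for v in (180,200,225,240): print(v,g[v,250:264],g[v,300:318])
for v in (180,200,225,240,300):
    print(v,[(R.inv().apply(ray(c,(u,v),o['tcp_pos'][2]+.017)-o['tcp_pos'])*1e3).round(1) for u in (283,284)])
print(R.as_matrix().round(4)); print(o['tcp_pos'])
"
```

```text
180 [ 71  71  71  73  79  96 129 157 176 192 198 204 207 214] [225 222 217 216 211 204 196 186 161 133  99  76  70  75  82  89  92  87]
200 [183 181 179 181 179 168 158 159 178 192 203 206 214 215] [124 122 121 123 120 118 117 116 107  99  93  90  91  88  93  88  90  92]
225 [178 176 176 179 178 177 164 147 124 119 118 122 121 120] [123 122 121 119 117 117 108 108 102  97  90  89  88  89  89  89  92  90]
240 [183 182 182 186 182 183 178 175 165 141 126 119 121 124] [122 122 121 118 117 117 113 105  94  92  89  91  87  89  87  89  87  87]
180 [array([ 49.8,  -0.7, -18.4]), array([ 49.8,  -0.3, -18.4])]
200 [array([ 41.4,  -0.7, -18.2]), array([ 41.4,  -0.3, -18.2])]
225 [array([ 30.4,  -0.7, -17.9]), array([ 30.4,  -0.3, -17.9])]
240 [array([ 23.5,  -0.7, -17.7]), array([ 23.5,  -0.2, -17.7])]
300 [array([ -6.8,  -0.6, -16.8]), array([ -6.8,  -0.1, -16.8])]
[[ 0.9911  0.1304 -0.0277]
 [ 0.1303 -0.9915 -0.0058]
 [-0.0282  0.0021 -0.9996]]
[0.47875256 0.19345003 0.1810186 ]
```

Call:
{"method": "drive_tool", "body": {
  "commands": [
    {"linear": [0.035, -0.002, 0.0], "dr": [0, 1.6, 0.4], "jaw": 1.0},
    {"linear": [0.035, -0.002, 0.0], "dr": [0, 0, 0], "jaw": 1.0},
    {"linear": [0.033, -0.002, 0.02], "dr": [0, 0, 0], "jaw": 1.0},
    {"linear": [0, 0, 0.02], "dr": [0, 0, 0], "jaw": 1.0},
    {"linear": [0, 0, 0], "dr": [0, 0, 0], "jaw": 1.0}
  ]
}}

```text
clock: 6.42
tcp_pos: [0.5814, 0.211, 0.136]
orientation: [3.132, 0.169, -0.006]
contact_force: [-0.7, 0.7, -0.7]
grip_width: 0.0202
```

```bash
python3 -c "
from h import *
plan((.5824,.2134,.10),7.1)"
```

```text
t 6.42 tcp [0.5814 0.211  0.136 ] toolx yaw 6.18 F [-0.7  0.7 -0.7] w 0.0202
lin(tool mm) [ 1.4 -2.5 36. ] turn deg [ 0.27  0.23 -0.91] j [-0.26  0.5  -0.26  1.76  0.16  0.9  -2.05]
```

Call:
{"method": "drive_tool", "body": {
  "commands": [
    {"linear": [0.0015, -0.0025, 0.015], "dr": [0.3, 0.2, -0.9], "jaw": 1.0},
    {"linear": [0, 0, 0.02], "dr": [0, 0, 0], "jaw": 1.0},
    {"linear": [0, 0, 0], "dr": [0, 0, 0], "jaw": 1.0}
  ]
}}

```text
clock: 6.8
tcp_pos: [0.5823, 0.2139, 0.1004]
orientation: [-3.134, -0.193, -0.001]
contact_force: [0.5, -0.1, -0.6]
grip_width: 0.0199
```

```bash
python3 -c "
from h import *
from bench import viewer
plan((.5824,.2134,.10),7.1)
c=viewer.calibration('wrist'); np.savez('w4.npz',**c)
cv2.imwrite('pics/w4.png',viewer.grab_frame('wrist')[:,:,::-1])
a=viewer.grab_frame('scene')[:,:,::-1]
cv2.imwrite('pics/s4.png',cv2.resize(a[110:240,310:440],None,fx=4,fy=4,interpolation=cv2.INTER_CUBIC))"
```

```text
t 6.8 tcp [0.5823 0.2139 0.1004] toolx yaw 7.05 F [ 0.5 -0.1 -0.6] w 0.0199
lin(tool mm) [-0.   0.5  0.4] turn deg [-0.07 -0.04 -0.05] j [-0.26  0.55 -0.26  1.79  0.18  0.83 -2.05]
```

View pics/w4.png

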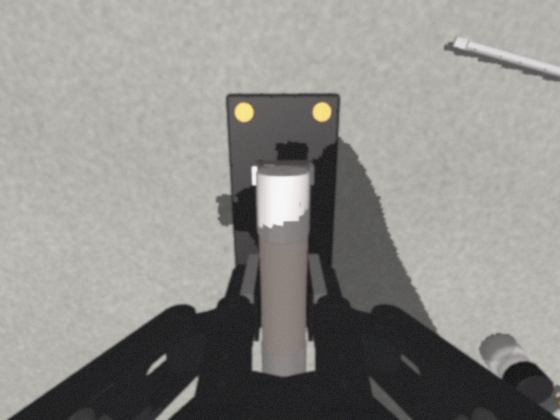

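View pics/s4.png

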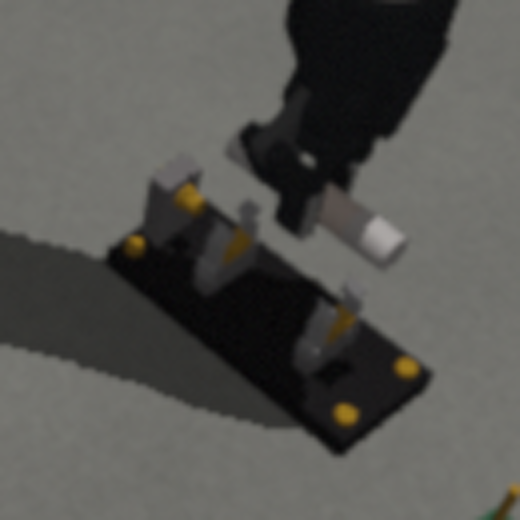

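```bash
python3 -c "
from h import *
a=cv2.imread('pics/w4.png'); 
c=dict(np.load('w4.npz'))
from bench import monitor
o=monitor.get_obs(); R=Ro.from_rotvec(o['orientation'])
hs=cv2.cvtColor(a,cv2.COLOR_BGR2HSV); m=cv2.inRange(hs,(15,120,120),(35,255,255)); m[130:]=0
pts=[]
for b in blobs(m,20):
    M=cv2.moments(b); uv=(M['m10']/M['m00'],M['m01']/M['m00']); pts.append(ray(c,uv,.018)); print(np.round(uv,1))
mid=np.mean(pts,0); print('tool',(R.inv().apply(mid-o['tcp_pos'])*1e3).round(2), 'cam xdir',c['R'][0].round(4))
g=a.max(2).astype(np.float32)
for v in (125,140,150):
    d=np.diff(cv2.GaussianBlur(g[v:v+1],(5,1),0)[0]); i=215+np.argmin(d[215:245]); j=325+np.argmax(d[325:350])
    p=(ray(c,(i+.5,v),.016)+ray(c,(j+.5,v),.016))/2; print(v,i,j,(R.inv().apply(p-o['tcp_pos'])*1e3).round(2))
for v in (180,200):
  print(g[v,250:262].astype(int),g[v,304:316].astype(int),(R.inv().apply(ray(c,(283,v),o['tcp_pos'][2]+.017)-o['tcp_pos'])*1e3).round(2))
"
```

```text
[321.2 112.2]
tool [70.2  25.59 84.39] cam xdir [ 0.1233 -0.9924 -0.0021]
125 226 338 [61.69 -0.45 86.41]
140 227 342 [51.53  1.29 86.37]
150 228 337 [44.59 -0.1  86.35]
[ 96 140 208 237 240 227 191 171 183 197 202 208] [213 205 201 188 169 145 127 114 109  93  68  45] [ 48.47  -0.06 -16.81]
[ 31  36  36  35  41  65 107 148 178 196 207 213] [207 199 188 173 147 112  75  45  39  34  35  34] [ 40.21  -0.06 -16.85]
```

Call:
{"method": "drive_tool", "body": {
  "commands": [
    {"linear": [0, 0.0003, 0.015], "dr": [0, 0, 0], "jaw": 1.0},
    {"linear": [0, 0, 0.015], "dr": [0, 0, 0], "jaw": 1.0},
    {"linear": [0, 0, 0.01], "dr": [0, 0, 0], "jaw": 1.0},
    {"linear": [0, 0, 0], "dr": [0, 0, 0], "jaw": 1.0}
  ],
  "force": 90
}}

```text
clock: 7.4
tcp_pos: [0.5844, 0.2146, 0.0606]
orientation: [-3.133, -0.193, -0.009]
contact_force: [0.3, 0.0, -0.6]
grip_width: 0.0194
```

```bash
python3 -c "
from h import *
plan((.5824,.2134,.0545),7.1)"
```

```text
t 7.4 tcp [0.5844 0.2146 0.0606] toolx yaw 7.04 F [ 0.3  0.  -0.6] w 0.0194
lin(tool mm) [-2.2  1.   6.1] turn deg [-0.15 -0.33 -0.06] j [-0.27  0.6  -0.24  1.8   0.2   0.75 -2.07]
```

Call:
{"method": "drive_tool", "body": {
  "commands": [
    {"linear": [-0.002, 0.0007, 0.003], "dr": [-0.1, -0.3, 0], "jaw": 1.0},
    {"linear": [0, 0, 0.003], "dr": [0, 0, 0], "jaw": 1.0},
    {"linear": [0, 0, 0], "dr": [0, 0, 0], "jaw": 1.0}
  ]
}}

```text
clock: 7.78
tcp_pos: [0.5829, 0.2141, 0.0547]
orientation: [-3.134, -0.193, -0.002]
contact_force: [-0.3, 1.4, -1.1]
grip_width: 0.0196
```

```bash
python3 -c "
from h import *
plan((.5824,.2137,.0545),7.1)"
```

```text
t 7.78 tcp [0.5829 0.2141 0.0547] toolx yaw 7.05 F [-0.3  1.4 -1.1] w 0.0196
lin(tool mm) [-0.5  0.3  0.2] turn deg [-0.08 -0.06 -0.05] j [-0.27  0.61 -0.24  1.81  0.2   0.75 -2.07]
```

Call:
{"method": "drive_tool", "body": {
  "commands": [
    {"linear": [0, 0.0002, 0.002], "dr": [0, 0, 0], "jaw": 1.0},
    {"linear": [0, 0, 0.002], "dr": [0, 0, 0], "jaw": 1.0}
  ]
}}

```text
clock: 8.02
tcp_pos: [0.5841, 0.2148, 0.0527]
orientation: [-3.133, -0.193, -0.006]
contact_force: [-3.1, -1.6, 12.3]
grip_width: 0.0191
```

Call:
{"method": "drive_tool", "body": {
  "commands": [
    {"linear": [0, 0, 0.002], "dr": [0, 0, 0], "jaw": 1.0}
  ]
}}

```text
clock: 8.15
tcp_pos: [0.5848, 0.2149, 0.0523]
orientation: [-3.133, -0.193, -0.008]
contact_force: [-3.7, -2.0, 11.7]
grip_width: 0.0197
```

Call:
{"method": "drive_tool", "body": {
  "commands": [
    {"linear": [0, 0, 0.002], "dr": [0, 0, 0], "jaw": 1.0}
  ]
}}

```text
clock: 8.28
tcp_pos: [0.5854, 0.215, 0.0521]
orientation: [-3.133, -0.192, -0.01]
contact_force: [-4.0, -2.3, 11.1]
grip_width: 0.0195
```

Call:
{"method": "drive_tool", "body": {
  "commands": [
    {"linear": [-0.002, 0.0005, 0.003], "dr": [0, -0.4, 0], "jaw": 1.0}
  ]
}}

```text
clock: 8.4
tcp_pos: [0.5854, 0.215, 0.0518]
orientation: [-3.132, -0.192, -0.006]
contact_force: [-1.2, -0.9, 18.0]
grip_width: 0.0198
```

```bash
python3 -c "
from h import *
plan((.5824,.2137,.0352),7.1)"
```

```text
t 8.4 tcp [0.5854 0.215  0.0518] toolx yaw 7.02 F [-1.2 -0.9 18. ] w 0.0198
lin(tool mm) [-3.2  1.  16.6] turn deg [-0.17 -0.23 -0.08] j [-0.27  0.61 -0.24  1.8   0.2   0.74 -2.07]
```

```bash
python3 -c "
from h import *
from bench import viewer
cv2.imwrite('pics/w5.png',viewer.grab_frame('wrist')[:,:,::-1])
a=viewer.grab_frame('scene')[:,:,::-1]; cv2.imwrite('pics/s5full.png',a)
cv2.imwrite('pics/s5.png',cv2.resize(a[130:230,320:430],None,fx=5,fy=5,interpolation=cv2.INTER_CUBIC))"
```

```text
(no output)
```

View pics/w5.png

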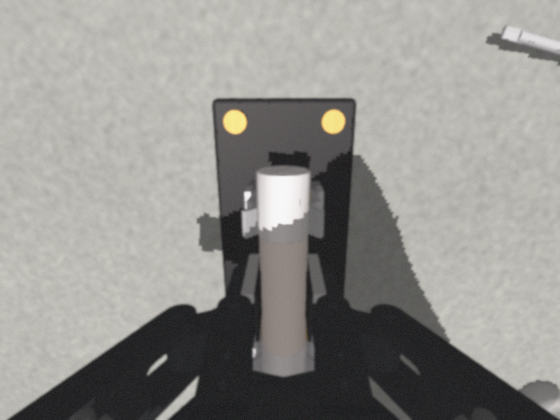

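View pics/s5.png

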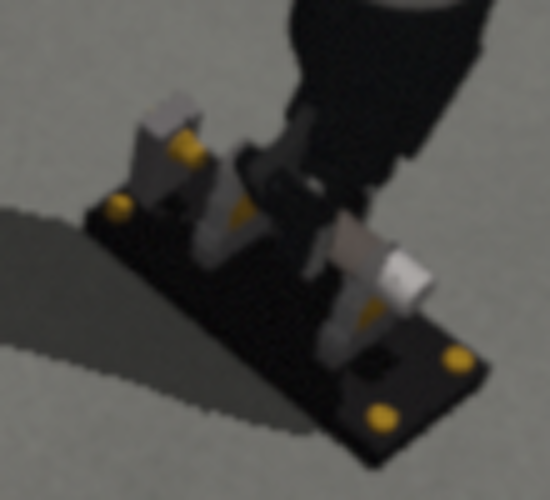

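Call:
{"method": "drive_tool", "body": {
  "commands": [
    {"linear": [-0.001, 0.0005, 0.0033], "dr": [0, -0.3, 0], "jaw": 1.0}
  ]
}}

```text
clock: 8.62
tcp_pos: [0.586, 0.2151, 0.0511]
orientation: [-3.132, -0.192, -0.003]
contact_force: [-3.9, -1.9, 14.0]
grip_width: 0.0194
```

Call:
{"method": "drive_tool", "body": {
  "commands": [
    {"linear": [-0.001, 0.0005, 0.0033], "dr": [0, -0.3, 0], "jaw": 1.0}
  ]
}}

```text
clock: 8.75
tcp_pos: [0.5866, 0.2152, 0.0502]
orientation: [-3.131, -0.191, 0.0]
contact_force: [-1.5, -1.2, 12.0]
grip_width: 0.0195
```

Call:
{"method": "drive_tool", "body": {
  "commands": [
    {"linear": [-0.003, 0.001, 0.0035], "dr": [0, -0.3, 0], "jaw": 1.0}
  ]
}}

```text
clock: 8.88
tcp_pos: [0.5866, 0.215, 0.0495]
orientation: [-3.13, -0.191, -0.001]
contact_force: [2.2, 0.0, 11.5]
grip_width: 0.0193
```

Call:
{"method": "drive_tool", "body": {
  "commands": [
    {"linear": [-0.003, 0.001, 0.0035], "dr": [0, -0.3, 0], "jaw": 1.0}
  ]
}}

```text
clock: 9.0
tcp_pos: [0.5864, 0.2148, 0.0486]
orientation: [-3.128, -0.19, -0.002]
contact_force: [0.4, 0.5, 9.5]
grip_width: 0.0193
```

```bash
python3 -c "
from h import *
plan((.5824,.2137,.0352),7.1)"
```

```text
t 9.0 tcp [0.5864 0.2148 0.0486] toolx yaw 6.96 F [0.4 0.5 9.5] w 0.0193
lin(tool mm) [-4.2  0.7 13.4] turn deg [-0.45 -0.1  -0.14] j [-0.27  0.62 -0.24  1.8   0.2   0.74 -2.06]
```

Call:
{"method": "drive_tool", "body": {
  "commands": [
    {"linear": [-0.003, 0.0005, 0.0035], "dr": [-0.4, -0.1, 0], "jaw": 1.0},
    {"linear": [-0.003, 0.0005, 0.0035], "dr": [-0.2, -0.1, 0], "jaw": 1.0}
  ]
}}

```text
clock: 9.25
tcp_pos: [0.5854, 0.2147, 0.0455]
orientation: [-3.135, -0.189, -0.014]
contact_force: [1.2, 0.2, 4.4]
grip_width: 0.0194
```

Call:
{"method": "drive_tool", "body": {
  "commands": [
    {"linear": [-0.002, 0.0005, 0.0035], "dr": [-0.2, -0.1, 0], "jaw": 1.0},
    {"linear": [-0.002, 0.0005, 0.0035], "dr": [-0.2, -0.1, 0], "jaw": 1.0}
  ]
}}

```text
clock: 9.5
tcp_pos: [0.5824, 0.2136, 0.0388]
orientation: [3.13, 0.189, 0.012]
contact_force: [1.4, 1.1, -3.0]
grip_width: 0.0194
```

```bash
python3 -c "
from h import *
from bench import viewer
plan((.5824,.2137,.0352),7.1)
cv2.imwrite('pics/w6.png',viewer.grab_frame('wrist')[:,:,::-1])
a=viewer.grab_frame('scene')[:,:,::-1]; 
cv2.imwrite('pics/s6.png',cv2.resize(a[130:230,320:430],None,fx=5,fy=5,interpolation=cv2.INTER_CUBIC))"
```

```text
t 9.5 tcp [0.5824 0.2136 0.0388] toolx yaw 6.91 F [ 1.4  1.1 -3. ] w 0.0194
lin(tool mm) [-0.  -0.1  3.6] turn deg [ 0.37 -0.41 -0.19] j [-0.29  0.63 -0.23  1.82  0.22  0.72 -2.09]
```

View pics/w6.png

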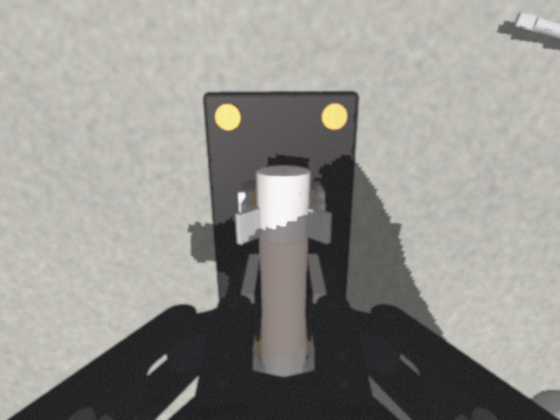

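View pics/s6.png

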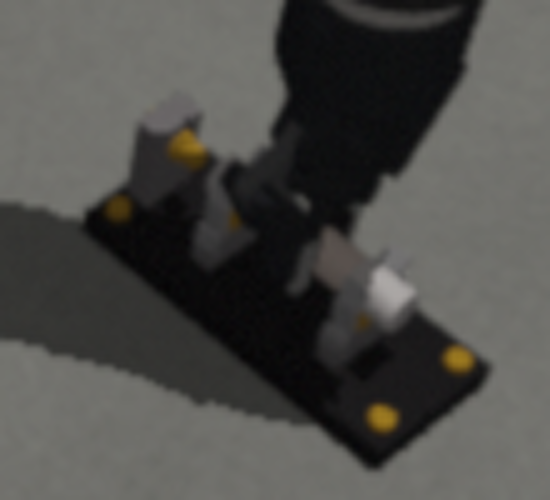

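Call:
{"method": "drive_tool", "body": {
  "commands": [
    {"linear": [-0.0005, 0, 0.002], "dr": [0.3, -0.3, -0.1], "jaw": 1.0},
    {"linear": [-0.0005, 0, 0.0015], "dr": [0, 0, 0], "jaw": 1.0}
  ]
}}

```text
clock: 9.85
tcp_pos: [0.5804, 0.2139, 0.0351]
orientation: [3.135, 0.194, -0.001]
contact_force: [-3.4, -0.6, 19.2]
grip_width: 0.0195
```

```bash
python3 -c "
from h import *
plan((.5824,.2137,.0352),7.1)"
```

```text
t 9.85 tcp [0.5804 0.2139 0.0351] toolx yaw 7.06 F [-3.4 -0.6 19.2] w 0.0195
lin(tool mm) [ 2.   0.5 -0.1] turn deg [ 0.05  0.04 -0.04] j [-0.28  0.63 -0.24  1.82  0.21  0.71 -2.08]
```

Call:
{"method": "drive_tool", "body": {
  "commands": [
    {"linear": [0, 0, 0], "dr": [0, 0, 0], "jaw": 1.0},
    {"linear": [0, 0, 0], "dr": [0, 0, 0], "jaw": 1.0},
    {"linear": [0, 0, 0], "dr": [0, 0, 0], "jaw": 1.0}
  ]
}}

```text
clock: 10.22
tcp_pos: [0.5804, 0.2139, 0.0353]
orientation: [3.135, 0.194, -0.002]
contact_force: [-0.5, 0.2, 0.8]
grip_width: 0.0197
```

```bash
python3 -c "
from h import *
from bench import viewer
plan((.5824,.2137,.0352),7.1)
cv2.imwrite('pics/w7.png',viewer.grab_frame('wrist')[:,:,::-1])
a=viewer.grab_frame('scene')[:,:,::-1]; 
cv2.imwrite('pics/s7.png',cv2.resize(a[130:230,320:430],None,fx=5,fy=5,interpolation=cv2.INTER_CUBIC))
plan((.5824,.2137,.0352),7.1)"
```

```text
t 10.22 tcp [0.5804 0.2139 0.0353] toolx yaw 7.07 F [-0.5  0.2  0.8] w 0.0197
lin(tool mm) [2.  0.5 0.1] turn deg [ 0.02  0.06 -0.03] j [-0.28  0.63 -0.24  1.82  0.21  0.72 -2.08]
t 10.32 tcp [0.5804 0.2139 0.0353] toolx yaw 7.06 F [0.9 0.8 1.2] w 0.0198
lin(tool mm) [2.  0.5 0.1] turn deg [ 0.03  0.06 -0.04] j [-0.28  0.63 -0.24  1.82  0.21  0.72 -2.08]
```

View pics/s7.png

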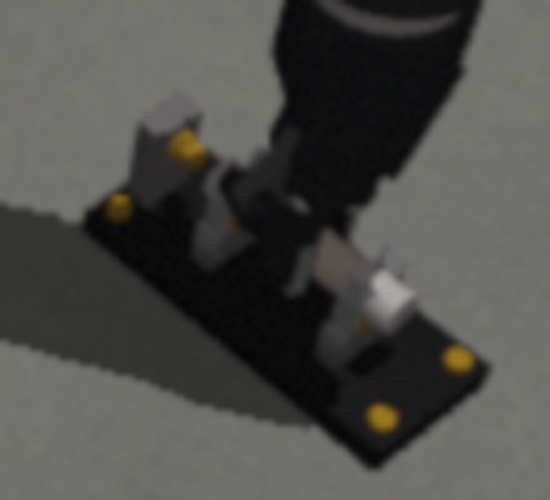

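Call:
{"method": "drive_tool", "body": {
  "commands": [
    {"linear": [-0.001, 0, 0], "dr": [0, 0, 0], "jaw": 1.0}
  ]
}}

```text
clock: 10.45
tcp_pos: [0.5801, 0.2139, 0.0353]
orientation: [3.136, 0.193, 0.001]
contact_force: [3.1, 1.9, -1.0]
grip_width: 0.0195
```

Call:
{"method": "drive_tool", "body": {
  "commands": [
    {"linear": [-0.0015, 0, 0], "dr": [0, 0, 0], "jaw": 1.0}
  ]
}}

```text
clock: 10.58
tcp_pos: [0.5791, 0.2138, 0.0353]
orientation: [-3.135, -0.193, -0.002]
contact_force: [2.9, 1.0, -2.1]
grip_width: 0.0199
```

Call:
{"method": "drive_tool", "body": {
  "commands": [
    {"linear": [-0.0015, 0, 0], "dr": [0, 0, 0], "jaw": 1.0}
  ]
}}

```text
clock: 10.7
tcp_pos: [0.5779, 0.2136, 0.0353]
orientation: [-3.135, -0.193, -0.003]
contact_force: [3.1, 1.6, -1.8]
grip_width: 0.0194
```

Call:
{"method": "drive_tool", "body": {
  "commands": [
    {"linear": [-0.0015, 0, 0], "dr": [0, 0, 0], "jaw": 1.0},
    {"linear": [-0.0015, 0, 0], "dr": [0, 0, 0], "jaw": 1.0}
  ]
}}

```text
clock: 10.95
tcp_pos: [0.5749, 0.2133, 0.0353]
orientation: [-3.135, -0.193, -0.004]
contact_force: [2.4, 1.5, -2.3]
grip_width: 0.0192
```

Call:
{"method": "drive_tool", "body": {
  "commands": [
    {"linear": [-0.0015, 0, 0], "dr": [0, 0, 0], "jaw": 1.0}
  ]
}}

```text
clock: 11.08
tcp_pos: [0.5733, 0.2131, 0.0353]
orientation: [-3.135, -0.193, -0.004]
contact_force: [2.4, 2.3, -1.5]
grip_width: 0.0196
```

Call:
{"method": "drive_tool", "body": {
  "commands": [
    {"linear": [-0.0015, 0, 0], "dr": [0, 0, 0], "jaw": 1.0}
  ]
}}

```text
clock: 11.2
tcp_pos: [0.5717, 0.2129, 0.0353]
orientation: [-3.135, -0.193, -0.004]
contact_force: [2.8, 1.7, -2.5]
grip_width: 0.0195
```

Call:
{"method": "drive_tool", "body": {
  "commands": [
    {"linear": [-0.0015, 0, 0], "dr": [0, 0, 0], "jaw": 1.0}
  ]
}}

```text
clock: 11.32
tcp_pos: [0.5701, 0.2127, 0.0353]
orientation: [-3.135, -0.193, -0.004]
contact_force: [3.3, 1.6, -2.6]
grip_width: 0.0193
```

Call:
{"method": "drive_tool", "body": {
  "commands": [
    {"linear": [-0.0012, 0, 0], "dr": [0, 0, 0], "jaw": 1.0}
  ]
}}

```text
clock: 11.45
tcp_pos: [0.5688, 0.2125, 0.0353]
orientation: [-3.135, -0.193, -0.004]
contact_force: [2.8, 1.2, -2.3]
grip_width: 0.0196
```

Call:
{"method": "drive_tool", "body": {
  "commands": [
    {"linear": [-0.0012, 0, 0], "dr": [0, 0, 0], "jaw": 1.0}
  ]
}}

```text
clock: 11.58
tcp_pos: [0.5677, 0.2124, 0.0353]
orientation: [-3.135, -0.193, -0.005]
contact_force: [6.5, 2.6, -5.7]
grip_width: 0.0192
```

Call:
{"method": "drive_tool", "body": {
  "commands": [
    {"linear": [-0.0012, 0, 0], "dr": [0, 0, 0], "jaw": 1.0}
  ]
}}

```text
clock: 11.7
tcp_pos: [0.5677, 0.2124, 0.0354]
orientation: [-3.134, -0.192, -0.008]
contact_force: [8.3, 2.6, -6.8]
grip_width: 0.0191
```

Call:
{"method": "drive_tool", "body": {
  "commands": [
    {"linear": [-0.0012, 0, 0], "dr": [0, 0, 0], "jaw": 1.0}
  ]
}}

```text
clock: 11.82
tcp_pos: [0.5678, 0.2124, 0.0354]
orientation: [-3.133, -0.192, -0.012]
contact_force: [6.7, 3.1, -5.5]
grip_width: 0.0193
```

Call:
{"method": "drive_tool", "body": {
  "commands": [
    {"linear": [-0.0014, 0, 0.0005], "dr": [0, 0.2, 0], "jaw": 1.0}
  ]
}}

```text
clock: 11.95
tcp_pos: [0.5679, 0.2124, 0.0354]
orientation: [-3.132, -0.191, -0.022]
contact_force: [5.9, 1.7, -1.2]
grip_width: 0.0193
```

Call:
{"method": "drive_tool", "body": {
  "commands": [
    {"linear": [-0.0016, 0, 0.0005], "dr": [0, 0, 0], "jaw": 1.0}
  ]
}}

```text
clock: 12.08
tcp_pos: [0.568, 0.2124, 0.0354]
orientation: [-3.132, -0.19, -0.027]
contact_force: [7.2, 1.8, -3.0]
grip_width: 0.0195
```

Call:
{"method": "drive_tool", "body": {
  "commands": [
    {"linear": [-0.0017, 0, 0.0003], "dr": [0, -0.3, 0], "jaw": 1.0}
  ]
}}

```text
clock: 12.2
tcp_pos: [0.568, 0.2123, 0.0355]
orientation: [-3.131, -0.189, -0.024]
contact_force: [6.5, 2.3, -6.1]
grip_width: 0.0193
```

```bash
python3 -c "
from h import *
plan((.5824,.2137,.0352),7.1)"
```

```text
t 12.2 tcp [0.568  0.2123 0.0355] toolx yaw 6.91 F [ 6.5  2.3 -6.1] w 0.0193
lin(tool mm) [14.5  0.4  0.5] turn deg [-0.21 -0.88 -0.19] j [-0.29  0.61 -0.23  1.86  0.22  0.68 -2.1 ]
```

Call:
{"method": "drive_tool", "body": {
  "commands": [
    {"linear": [-0.0021, 0, 0.0007], "dr": [0, -0.3, 0], "jaw": 1.0}
  ]
}}

```text
clock: 12.32
tcp_pos: [0.5679, 0.2124, 0.0354]
orientation: [-3.13, -0.188, -0.021]
contact_force: [7.9, 2.7, -1.4]
grip_width: 0.0195
```

Call:
{"method": "drive_tool", "body": {
  "commands": [
    {"linear": [-0.0023, 0, 0.0009], "dr": [0, -0.3, 0], "jaw": 1.0}
  ]
}}

```text
clock: 12.45
tcp_pos: [0.5679, 0.2123, 0.0354]
orientation: [-3.13, -0.187, -0.02]
contact_force: [6.6, 1.9, 0.0]
grip_width: 0.0193
```

Call:
{"method": "drive_tool", "body": {
  "commands": [
    {"linear": [-0.0027, 0, 0.0009], "dr": [0, 0, 0], "jaw": 1.0}
  ]
}}

```text
clock: 12.58
tcp_pos: [0.568, 0.2124, 0.0354]
orientation: [-3.128, -0.187, -0.028]
contact_force: [9.1, 2.0, -2.8]
grip_width: 0.0196
```

Call:
{"method": "drive_tool", "body": {
  "commands": [
    {"linear": [-0.0027, 0, 0.0006], "dr": [0, 0, 0], "jaw": 1.0}
  ]
}}

```text
clock: 12.7
tcp_pos: [0.5681, 0.2123, 0.0356]
orientation: [-3.127, -0.185, -0.036]
contact_force: [9.6, 2.3, -5.0]
grip_width: 0.0194
```

Call:
{"method": "drive_tool", "body": {
  "commands": [
    {"linear": [-0.0028, 0, 0.0009], "dr": [0, -0.15, 0], "jaw": 1.0},
    {"linear": [-0.0028, 0, 0.0009], "dr": [0, -0.15, 0], "jaw": 1.0}
  ]
}}

```text
clock: 12.95
tcp_pos: [0.5682, 0.2124, 0.0356]
orientation: [-3.125, -0.183, -0.044]
contact_force: [8.5, 2.1, -2.2]
grip_width: 0.0193
```

Call:
{"method": "drive_tool", "body": {
  "commands": [
    {"linear": [-0.003, 0, 0.0009], "dr": [0, -0.15, 0], "jaw": 1.0},
    {"linear": [-0.003, 0, 0.0009], "dr": [0, -0.15, 0], "jaw": 1.0}
  ]
}}

```text
clock: 13.2
tcp_pos: [0.5682, 0.2123, 0.0357]
orientation: [-3.122, -0.181, -0.053]
contact_force: [9.6, 2.2, -3.0]
grip_width: 0.0189
```

```bash
python3 -c "
from h import *
plan((.5824,.2137,.0352),7.1)"
```

```text
t 13.2 tcp [0.5682 0.2123 0.0357] toolx yaw 6.62 F [ 9.6  2.2 -3. ] w 0.0189
lin(tool mm) [14.2  0.3  1. ] turn deg [-0.67 -1.98 -0.46] j [-0.28  0.6  -0.23  1.88  0.22  0.65 -2.1 ]
```

Call:
{"method": "drive_tool", "body": {
  "commands": [
    {"linear": [-0.0034, 0, 0.0009], "dr": [0, -0.3, 0], "jaw": 1.0},
    {"linear": [-0.0034, 0, 0.0009], "dr": [0, -0.3, 0], "jaw": 1.0}
  ]
}}

```text
clock: 13.45
tcp_pos: [0.5683, 0.2123, 0.0359]
orientation: [-3.119, -0.178, -0.056]
contact_force: [11.5, 3.3, -4.0]
grip_width: 0.0195
```

Call:
{"method": "drive_tool", "body": {
  "commands": [
    {"linear": [-0.0036, 0, 0.0009], "dr": [0, -0.3, 0], "jaw": 1.0},
    {"linear": [-0.0036, 0, 0.0009], "dr": [0, -0.3, 0], "jaw": 1.0}
  ]
}}

```text
clock: 13.7
tcp_pos: [0.5683, 0.2122, 0.036]
orientation: [-3.117, -0.176, -0.059]
contact_force: [11.6, 1.8, -3.8]
grip_width: 0.0195
```

```bash
python3 -c "
from h import *
plan((.5824,.2137,.0352),7.1)"
```

```text
t 13.7 tcp [0.5683 0.2122 0.036 ] toolx yaw 6.44 F [11.6  1.8 -3.8] w 0.0195
lin(tool mm) [14.1  0.1  1.4] turn deg [-0.98 -2.24 -0.64] j [-0.28  0.6  -0.23  1.88  0.22  0.64 -2.1 ]
```

Call:
{"method": "drive_tool", "body": {
  "commands": [
    {"linear": [0, 0, 0], "dr": [0, 0, 0], "jaw": 1.0},
    {"linear": [0, 0, 0], "dr": [0, 0, 0], "jaw": 1.0}
  ]
}}

```text
clock: 13.95
tcp_pos: [0.5684, 0.2122, 0.036]
orientation: [-3.117, -0.175, -0.059]
contact_force: [4.5, 0.5, -2.8]
grip_width: 0.0194
```

Call:
{"method": "drive_tool", "body": {
  "commands": [
    {"linear": [0, 0, 0], "dr": [0, 0, 0], "jaw": 0.4},
    {"linear": [0, 0, 0], "dr": [0, 0, 0], "jaw": 0.4},
    {"linear": [0, 0, 0], "dr": [0, 0, 0], "jaw": 0.4}
  ]
}}

```text
clock: 14.32
tcp_pos: [0.566, 0.2108, 0.0354]
orientation: [-3.119, -0.176, -0.052]
contact_force: [0.3, 0.2, -0.2]
grip_width: 0.0512
```

```bash
python3 -c "
from h import *
plan((.568,.2122,.13),6.9)"
```

```text
t 14.32 tcp [0.566  0.2108 0.0354] toolx yaw 6.43 F [ 0.3  0.2 -0.2] w 0.0512
lin(tool mm) [  5.4  -2.6 -94.5] turn deg [-0.85 -1.96 -0.46] j [-0.28  0.6  -0.23  1.89  0.22  0.64 -2.1 ]
```

Call:
{"method": "drive_tool", "body": {
  "commands": [
    {"linear": [0.001, 0, -0.015], "dr": [0, -0.5, 0], "jaw": 0.4},
    {"linear": [0.001, 0, -0.025], "dr": [-0.4, -0.7, 0], "jaw": 0.4},
    {"linear": [0.001, 0, -0.04], "dr": [-0.4, -0.7, 0], "jaw": 0.4},
    {"linear": [0.0, 0, -0.05], "dr": [0, 0, 0], "jaw": 0.4},
    {"linear": [-0.04, 0, -0.01], "dr": [0, 0, 0], "jaw": 0.4},
    {"linear": [-0.03, 0, 0], "dr": [0, 0, 0], "jaw": 0.4},
    {"linear": [0, 0, 0], "dr": [0, 0, 0], "jaw": 0.4}
  ]
}}

```text
clock: 15.2
tcp_pos: [0.4942, 0.2007, 0.1797]
orientation: [3.135, 0.176, -0.007]
contact_force: [0.9, 0.6, -0.0]
grip_width: 0.0514
```

```bash
python3 -c "
from h import *
from bench import viewer
plan((.568,.2122,.13),6.9)
c=viewer.calibration('wrist'); np.savez('w8.npz',**c)
cv2.imwrite('pics/w8.png',viewer.grab_frame('wrist')[:,:,::-1])
a=viewer.grab_frame('scene')[:,:,::-1]; cv2.imwrite('pics/s8f.png',a)
cv2.imwrite('pics/s8.png',cv2.resize(a[130:230,320:430],None,fx=5,fy=5,interpolation=cv2.INTER_CUBIC))"
```

```text
t 15.2 tcp [0.4942 0.2007 0.1797] toolx yaw 6.42 F [ 0.9  0.6 -0. ] w 0.0514
lin(tool mm) [74.9 -3.3 49.4] turn deg [ 0.09  0.26 -0.48] j [-0.25  0.32 -0.3   1.93  0.12  0.91 -2.07]
```

View pics/w8.png

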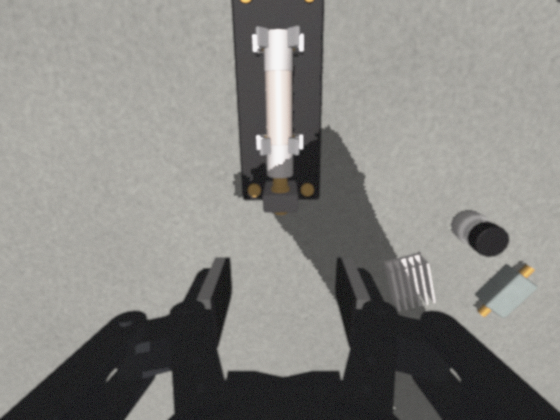

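View pics/s8.png

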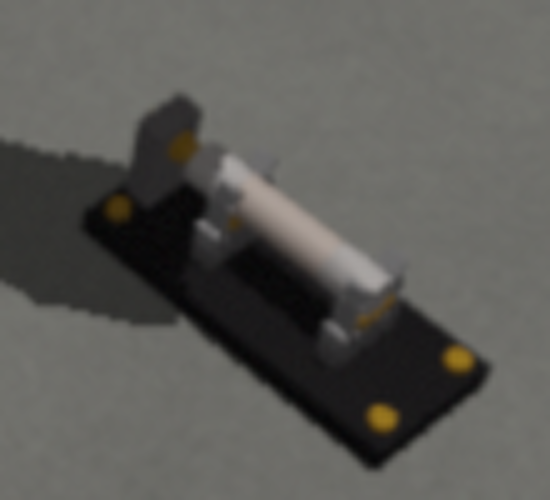

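```bash
python3 -c "
from h import *
c=dict(np.load('w8.npz')); a=cv2.imread('pics/w8.png')
cv2.imwrite('pics/w8c.png',cv2.resize(a[15:220,225:335],None,fx=2.9,fy=2.9,interpolation=cv2.INTER_CUBIC))
s=cv2.imread('pics/s8f.png'); s0=cv2.imread('pics/scene0.png')
d=(cv2.absdiff(s,s0).max(2)>40).astype(np.uint8)*255
for b in blobs(d,30): print(cv2.boundingRect(b))
for z in (.052,.063):
  A,B=ray(c,(278.5,30),z),ray(c,(280,178),z); print(z,A.round(4),B.round(4),np.linalg.norm(A-B).round(4),((A+B)/2).round(4))
"
```

```text
(186, 223, 15, 48)
(356, 156, 42, 37)
(173, 116, 182, 79)
(173, 104, 39, 14)
(0, 97, 172, 159)
(341, 0, 63, 122)
0.052 [0.6216 0.2189 0.052 ] [0.509  0.2054 0.052 ] 0.1135 [0.5653 0.2121 0.052 ]
0.063 [0.6197 0.2185 0.063 ] [0.5116 0.2056 0.063 ] 0.1088 [0.5657 0.2121 0.063 ]
```

View pics/w8c.png

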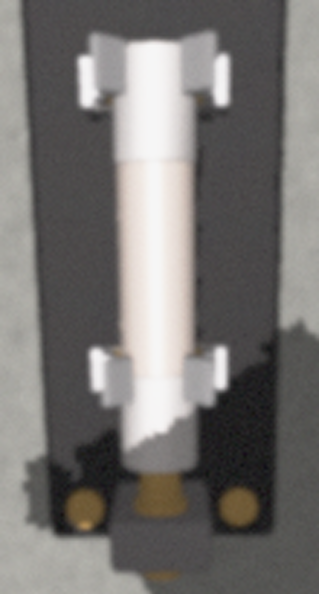

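```bash
python3 -c "
from bench import job
print(job.hand_in())"
```

```text
the job is handed in; nothing more can be done
None
```

I took the long, thick fuse from the middle of the rack and snapped it into both clips. I then slid it onto the stud, held a light push there, let go, backed off and handed the job in at about 15.3 s of the 67 s allowed. No verdict is given, so what follows rests on my own checks.

- **Pressing in:** The highest downward push I read was 19 N, when it reached the saddles. The force fell away during the snap, and the tool settled at the height expected for a seated fuse. I let it rest there 0.4 s before sliding.
- **Pushing on the stud:** Sliding took about 3 N, and the stud was met about 16 mm along from the seat point. I held a total push of about 9 to 12 N for roughly a second. Less the sliding friction, that is about 6 to 8.5 N on the stud, and even with no friction it stays under 13 N.
- **Last pictures:** The fuse lies in both clips with its end cap against the stud, its centre about 17 mm from the seat point (allowed 4.5 to 21.5 mm). Its apparent length of 109 mm fits a level fuse. I saw no sign that anything else on the bench had moved, but I did not measure each item.
- **Less certain:**
  - The force on the stud is worked out from wrist readings that wander by about 1 N.
  - The gripper tilted about 2° while pushing and pulled up on the fuse by up to 7 N. The fuse still looked level and seated afterwards.
  - The two camera estimates of the holder's sideways position differed by about 2 mm. I used a value in between, and a close view showed the fuse lined up with the holder.

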